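# Clamp the filter holder in the screw press

### The job

Slide the tray with the filter holder fully home against the end stop of the screw press, then turn the knob down until the foot presses on the holder with about 25 N and leave it clamped. Let your grip ride down with the knob, which comes off if it is pulled or pressed along its stem with more than 18 N, and never let the foot press with more than 45 N, which crushes the holder; leave the other things on the bench where they stand.

Things in the scene. Friction and masses are not known exactly. Their poses are not given: they have to be found in the camera images.
- press: fixed screw press: base plate 190 x 150 x 12 mm, two columns 20 mm thick at y = +-60 mm, crossbar 34 x 150 mm (z 90 to 108 mm) with a vertical spindle through it. Origin on the table below the spindle axis; z up, +x the way the tray slides in. The base top is the tray's track, x -145 to +45 mm, between 8 mm high rails 65 mm apart
- track_end (a point): middle of the face of the end stop of the tray's track, 11 mm above the track, 36 mm ahead of the spindle axis along the press's +x. Fully home, the tray's leading edge lies against it and the filter holder is centred under the spindle (tray origin at x = +1 mm, z = 12 mm in the press's frame)
- tray: loose aluminium tray, 145 x 60 x 10 mm, about 0.4 kg, in the press's track, drawn out 45 to 75 mm at the start. It carries a fixed round steel filter holder, 48 mm across, its flat top 30 mm above the tray's underside. Origin: underside of the tray, below the holder's centre; x points to the leading edge (35 mm ahead of the origin), z up
- tray_fin (a point): top of the upright fin at the tray's outer end, the tray's handle: 12 mm thick along the tray's y, 30 mm long along x, 40 mm tall (the tray plate's top is 40 mm below this point); 90 mm behind the tray's origin along -x
- knob_grip (a point): middle of the round black knob on top of the spindle, on the axis: 44 mm across, 28 mm tall (+-14 mm about this point), upright, to be gripped from above at any yaw. It travels up and down with the spindle; at the start it is 157 to 161 mm above the table
- knob (a joint): turn of the knob in rad, 0 (fully raised) to 6.4, growing clockwise seen from above. Quick thread: each rad lowers knob, spindle and foot together by 4.8 mm (30 mm a turn). It takes about 0.2 N m to turn freely, plus about 0.005 N m for each newton the foot presses with, and it stays where it is left
- hub (a joint): axial give of the knob on the spindle in m, 0 when it is not loaded, positive when the knob is pulled up, negative when it is pressed down: a springy push fit, 12 N for each mm. Beyond 1.5 mm either way (18 N) the knob comes off its spindle
- spindle: steel spindle with the knob on top; origin on its axis, 26 mm below the knob's middle. At its lower end a round rubber foot, 28 mm across, whose extension is set anew each time and is not measured: the gap to the holder (6 to 16 mm at the start, 1.3 to 3.4 rad of turning) is unknown. Once it touches, the rubber yields 1 mm for each 15 N
- dish_stack: stack of four clear round culture dishes, 91 mm across, 60 mm tall, loose, origin at the centre of its underside; to be left alone
- dish: single clear round culture dish, 91 mm across, 15 mm tall, loose, origin at the centre of its underside; to be left alone
- reagent: closed amber bottle, 60 mm across, 130 mm tall, loose, origin at the centre of its underside; to be left alone
- vial: small closed glass vial, 26 mm across, 50 mm tall, loose, origin at the centre of its underside; to be left alone
- slidebox: white box for glass slides, 87 x 52 x 32 mm, loose, origin at the centre of its underside; to be left alone
- beaker: open glass beaker, 64 mm across, 80 mm tall, loose, origin at the centre of its underside; to be left alone
Not all that is in view belongs to the job. Leave any green look-alike of the press alone.

How it is judged:
By the outcome, as a careful person would: the job done as asked, in the order asked, and still so for the second after the job is handed in, with the robot touching nothing.
It also fails if it takes over 72 s, if anything falls off the work surface, if the arm or the gripper's body presses on something with over 40 N, if the wrist force passes 120 N, or if a joint passes its speed limit or range.

### The arm

A 6-joint arm with a two-finger parallel gripper is mounted at the origin on the work surface. World frame = base frame: x ahead of the robot, y to its left, z up, the work surface at z = 0. Lengths are in mm, angles in rad, forces in N, time in s.
With the tool pointing down it reaches from about 400 to 925 mm from the base axis. Payload 12.5 kg.
Tool frame: the origin (TCP) lies at the very end of the fingers, on their centre line; the grasp point (between the pads) lies 19 mm behind it; z points along the fingers, y is the direction in which the jaws open and shut (so a half turn about z gives the same grasp; the last joint's range is limited). The gripper opens to 95 mm and grips with 3 to 60 N. Pads are 20 mm wide; open, the fingers measure 119 mm over their backs; the gripper's body (75 mm by 180 mm) begins 59 mm behind the grasp point.
Start: joints at [1.22, 0.491, 1.559, -0, 1.092, -0.106], TCP at [151.458, 606.389, 214.661] pointing down, gripper open.
Joint ranges: [-3.1, 3.1], [-0.84, 2.19], [0.05, 2.79], [-1.13, 4.28], [0.06, 2.93], [-2.69, 2.69]. Speed limits (rad/s): [2.22, 2.22, 2.79, 3.14, 3.14, 3.14].

### API

Orientations are given as [roll, pitch, yaw] about the fixed x, y, z axes, in that order (R = Rz(yaw) Ry(pitch) Rx(roll)).
In Python, from cell import env gives the robot as it stands. The module is installed in compiled form; this text tells all that it offers.
- The arm moves only by the tool arm_command, never from a script. Its argument "deltas" is a list that holds one entry, the list of rows, each a list of 5 numbers: the closure, from 0 (fully open) to 1 (shut), then the shift along the world's x, y, z as a fraction of full scale, then the turn about the world's z as a fraction of full scale. In form: [[[grip, dx, dy, dz, twist], ...]]. A call has 1 to 12 rows; each row shifts and turns the pose as measured when the row begins; what a row does not reach is not made up. Full scale, the value 1, is 100 mm for a shift and pi/4 rad for a turn. A row lasts 1/12 s, in which the tool goes at most 41.7 mm and 7.16 degrees, less where a joint would pass 70% of its speed; a pose out of reach is approached as far as the arm can. A call with a number of a shift or a turn outside -1 to 1 is refused whole. A call with a gripper value outside its range is refused whole. The fingers move at their own pace and stop on an object; the grip force is fixed at half the most. Time passes only in rows, so rows that do not move let the fingers close. It gives the time, the measured TCP pose, the force and the opening at its end, in the units of the state.
- env.state(): the state, without advancing time (a new reading comes with each control period).
- env.read_camera(name): name is "side" or "top" or "wrist"; returns a dict with "frame" (400x640x3 uint8, red, green, blue), "fx", "fy", "cx", "cy" (pixels), "R" (3x3) and "t" (3): a world point X has camera coordinates R X + t; the wrist camera has in their place "tool_from_camera" (4x4, takes a point from camera to tool coordinates, whose origin is the TCP and whose axes are the flange's). Camera axes: x right, y down, z forward; pixel columns grow to the right and rows downward; lengths in mm; the calibration is good to about 2 mm. A picture is of the moment at which its call begins: read the wrist's pose just before it. There is no depth.
- env.job_done(): hands the job in, once; it reports no verdict.
The state is a dict: "t": time; "joints": joint angles; "qvel": joint speeds; "tau": joint torques, N m; "eef_pos": TCP position; "tcp_rot": TCP orientation; "ft_force": force on the tool from outside, world axes, zero at the start; "moment": the same for the moment, N m; "opening": opening from 0.0 (shut) to 1.0 (fully open).
Only numpy, scipy, OpenCV 4.12 (cv2) and the standard library are available. Lean on these libraries where they do the work, as an engineer would, in place of code of your own. Each camera call takes 0.05 s, during which the arm holds its last target.

## Working session

There is one attempt and no reset: what is moved stays moved. The work goes in short steps, Python scripts to look and compute and a tool call to move; the robot and the scene stay as the last step left them, time stands still between calls to the robot, and variables do not carry over. Pictures are saved under pics/ and viewed, and the job is handed in when it is done.

Besides the shell and the picture viewer there is one more tool, called after "Emit:" as a command line: name --argument value ..., lists and objects as JSON in quotes. arm_command: Moves the arm, as the interface text tells. Its arguments: {"type":"object","properties":{"deltas":{"type":"array","items":{"type":"array","items":{"type":"array","items":{"type":"number","minimum":-1,"maximum":1}}}}},"required":["deltas"]}

```bash
mkdir -p pics; python3 - <<'E'
from cell import env
import cv2
s=env.state();print(s)
for n in ["side","top","wrist"]:
    d=env.read_camera(n);cv2.imwrite(f"pics/{n}0.png",d["frame"][:,:,::-1])
    print(n,{k:v for k,v in d.items() if k!="frame"})
E
```

```text
{'t': 0.0, 'joints': array([ 1.22042776e+00,  4.91571019e-01,  1.55945109e+00,  5.09321419e-06,
        1.09168046e+00, -1.05557778e-01]), 'qvel': array([-0.0006042 , -0.00026288,  0.00025612,  0.00154118,  0.00126319,
        0.00098381]), 'tau': array([-3.45957444e-03, -6.12651873e+01, -2.58184254e+01,  6.91347336e-02,
        4.82864049e-02, -1.19324468e-04]), 'eef_pos': array([151.35154863, 606.15072851, 214.0540596 ]), 'tcp_rot': array([-3.14048940e+00, -1.21434276e-04,  2.89677944e+00]), 'ft_force': array([ 0.92330941, -0.78095094,  0.59947616]), 'moment': array([ 0.01802099, -0.00726284,  0.02284436]), 'opening': 0.9981865629731441}
side {'fx': 443.73744580106404, 'fy': 443.73744580106404, 'cx': 317.55247392912713, 'cy': 196.33440609802193, 'R': array([[ 0.99710478, -0.07508097, -0.0120376 ],
       [-0.05561518, -0.61212395, -0.78880367],
       [ 0.05185564,  0.78718938, -0.61452736]]), 't': array([-549.61141871,  126.77232251, 1205.40353455])}
top {'fx': 479.5101059705654, 'fy': 479.5101059705654, 'cx': 315.9864203560632, 'cy': 196.88477278544067, 'R': array([[-0.05687656, -0.99837992,  0.00160907],
       [-0.97781011,  0.0553791 , -0.20204096],
       [ 0.20162453, -0.01306476, -0.97937575]]), 't': array([  23.03258239,  584.39227494, 1338.10834855])}
wrist {'fx': 300.67157762950086, 'fy': 300.67157762950086, 'cx': 318.44785558677944, 'cy': 198.2812570753938, 'tool_from_camera': array([[ 6.12750364e-05, -9.64264277e-01, -2.64942259e-01,
         7.46131128e+01],
       [ 9.99999998e-01,  5.25000224e-05,  4.02017414e-05,
         4.65616905e-01],
       [-2.48556285e-05, -2.64942261e-01,  9.64264278e-01,
        -1.70449711e+02],
       [ 0.00000000e+00,  0.00000000e+00,  0.00000000e+00,
         1.00000000e+00]])}
```

View pics/side0.png

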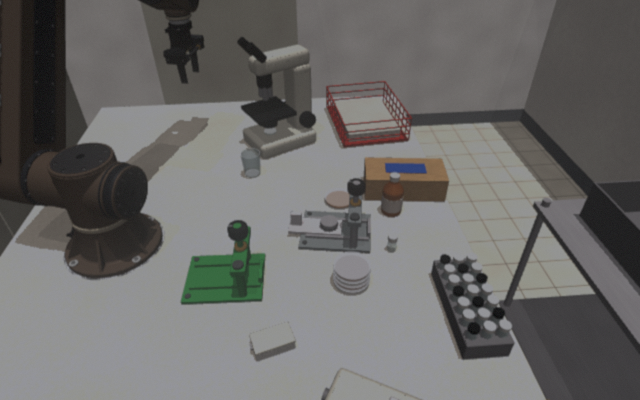

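View pics/top0.png

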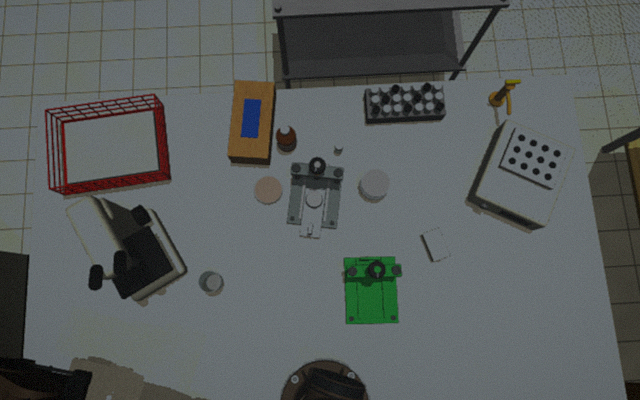

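View pics/wrist0.png

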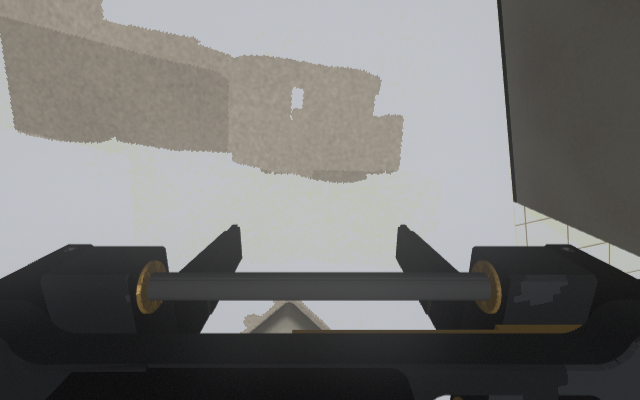

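Candidates: the grey press (side ~(337,225), top ~(316,195)) and the green one (side ~(225,275), top ~(371,290)). The grey one has a tray with a round holder and is not the green look-alike. I'll confirm this in an enlarged crop.

```bash
python3 - <<'E'
import cv2,numpy as np
a=cv2.imread("pics/side0.png")[165:265,270:420];b=cv2.imread("pics/top0.png")[145:250,270:400]
a=cv2.convertScaleAbs(cv2.resize(a,None,fx=5,fy=5,interpolation=cv2.INTER_CUBIC),alpha=1.5)
b=cv2.convertScaleAbs(cv2.resize(b,None,fx=5.5,fy=5.5,interpolation=cv2.INTER_CUBIC),alpha=1.5)
cv2.imwrite("pics/side_c.png",a);cv2.imwrite("pics/top_c.png",b)
E
```

```text
(no output)
```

View pics/side_c.png

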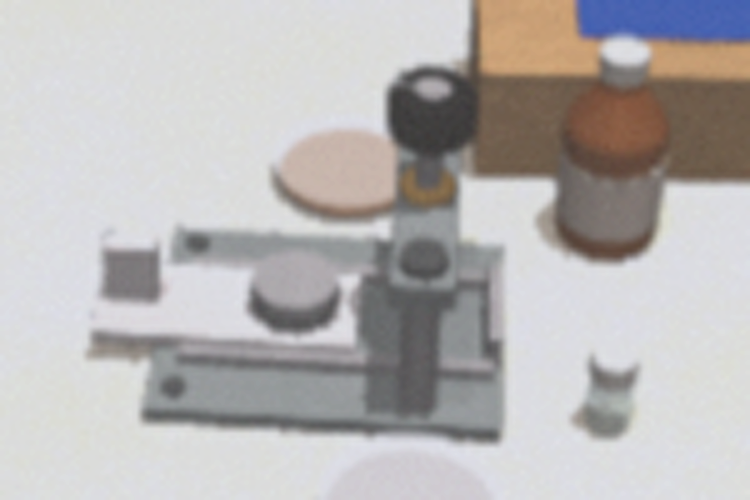

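View pics/top_c.png

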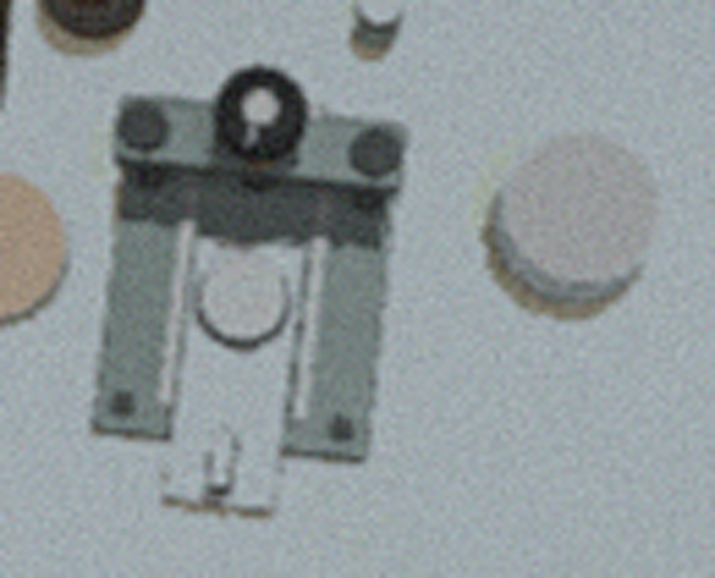

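```bash
cat > h.py <<'E'
import numpy as np,cv2
from cell import env
def ray(d,p):
    c=-d["R"].T@d["t"]; v=d["R"].T@np.array([(p[0]-d["cx"])/d["fx"],(p[1]-d["cy"])/d["fy"],1]);return c,v/np.linalg.norm(v)
def onz(d,p,z):
    c,v=ray(d,p);return (c+v*(z-c[2])/v[2]).round(1)
def tri(d1,p1,d2,p2):
    c1,v1=ray(d1,p1);c2,v2=ray(d2,p2)
    s=np.linalg.lstsq(np.c_[v1,-v2],c2-c1,rcond=None)[0]
    a=c1+s[0]*v1;b=c2+s[1]*v2
    return ((a+b)/2).round(1),np.linalg.norm(a-b).round(1)
E
python3 - <<'E'
from h import *
S=env.read_camera("side");T=env.read_camera("top")
s=lambda x,y:(x/5+270-.4,y/5+165-.4); t=lambda x,y:(x/5.5+270-.4,y/5.5+145-.4)
def blob(d,x0,x1,y0,y1,th):
    g=cv2.cvtColor(d["frame"],cv2.COLOR_RGB2GRAY)[y0:y1,x0:x1]
    m=(g<th).astype(np.uint8);n,l,st,c=cv2.connectedComponentsWithStats(m);i=1+np.argmax(st[1:,4]);b=st[i]
    print(b,c[i]+[x0,y0]);return (b[0]+x0+(b[2]-1)/2,b[1]+y0+(b[3]-1)/2)
ks=blob(S,342,372,175,200,45);kt=blob(T,305,332,155,178,45);print(ks,kt,"knob",tri(S,ks,T,kt))
print("caps",onz(T,t(143,127),108),onz(T,t(378,152),108), "near corners",onz(T,t(93,432),12),onz(T,t(362,460),12))
print("cap tri",tri(S,s(424,258),T,t(378,152)))
print("holder",tri(S,s(295,278),T,t(246,296)),onz(T,t(246,296),42))
print("tray outer",onz(T,t(163,497),22),onz(T,t(272,512),22))
print("side fin top",onz(S,s(103,232),62),onz(S,s(160,242),62))
print("tray corner near side",onz(S,s(92,333),22),"base corners side",onz(S,s(143,412),12),onz(S,s(500,430),12))
E
```

```text
[  7   6  16  15 137] [356.88321168 189.05839416]
[  0   3  21  20 231] [315.89177489 168.54545455]
(np.float64(356.5), np.float64(188.0)) (np.float64(315.0), np.float64(167.5)) knob (array([650.7, -10.9, 149.8]), np.float64(3.4))
caps [662.8  43.6 108. ] [642.6 -77.  108. ] near corners [519.7  81.5  12. ] [496.2 -63.1  12. ]
cap tri (array([640.3, -76.7, 112.5]), np.float64(2.3))
holder (array([582.7,  -5.3,  42. ]), np.float64(2.7)) [584.1  -5.2  42. ]
tray outer [480.9  45.1  22. ] [469.6 -12.7  22. ]
side fin top [478.8  18.6  62. ] [509.3   7.3  62. ]
tray corner near side [469.8 -18.2  22. ] base corners side [494.9 -71.1  12. ] [ 679.5 -100.7   12. ]
```

```bash
python3 - <<'E'
from h import *
T=env.read_camera("top");S=env.read_camera("side")
for p in [(140,300),(186,268),(95,285),(120,255),(210,282)]: print(p,onz(T,p,0),onz(T,p,150))
for p in [(258,153),(245,140),(245,110),(240,40)]: print(p,onz(S,p,0))
print("eye",tri(S,(243,42),T,(95,278)),tri(S,(262,58),T,(120,258)))
E
```

```text
(140, 300) [320. 518.   0.] [318.2 464.4 150. ]
(186, 268) [404.8 384.1   0. ] [394.1 344.6 150. ]
(95, 285) [370.6 650.2   0. ] [363.5 582.8 150. ]
(120, 255) [454.2 579.4   0. ] [438.3 519.4 150. ]
(210, 282) [360.1 314.    0. ] [354.1 281.8 150. ]
(258, 153) [373.4 421.5   0. ]
(245, 140) [323.1 515.4   0. ]
(245, 110) [310.2 756.4   0. ]
(240, 40) [ 236.2 1620.8    0. ]
eye (array([364. , 484.4, 368.4]), np.float64(8.5)) (array([414.3, 448.4, 327.9]), np.float64(3.3))
```

Emit:
arm_command --deltas '[[[0,0.2,-0.34,0,0],[0,0.2,-0.34,0,0],[0,0.2,-0.34,0,0],[0,0.2,-0.34,0,0],[0,0.2,-0.34,0,0],[0,0.2,-0.34,0,0],[0,0.2,-0.34,0,0],[0,0.2,-0.34,0,0],[0,0.2,-0.34,0,0],[0,0.2,-0.34,0,0],[0,0.2,-0.34,0,0],[0,0.2,-0.34,0,0]]]'

```text
t: 1.35
eef_pos: [393.7, 184.6, 214.4]
tcp_rot: [3.138, 0.002, 2.908]
ft_force: [1.7, 0.2, 0.2]
opening: 0.999
```

Emit:
arm_command --deltas '[[[0,0.2,-0.34,0,0.05],[0,0.2,-0.34,0,0.04],[0,0.2,-0.34,0,0],[0,0.2,-0.35,0,0],[0,0.2,-0.35,0,0],[0,0,0,0,0]]]'

```text
t: 1.85
eef_pos: [499.1, -1.3, 215.7]
tcp_rot: [3.138, 0.007, 2.978]
ft_force: [-0.6, -0.0, -1.8]
opening: 0.998
```

```bash
cat >> h.py <<'E'
from scipy.spatial.transform import Rotation as Ro
def wcam():
    s=env.state();d=env.read_camera("wrist")
    Rt=Ro.from_euler("xyz",s["tcp_rot"]).as_matrix();M=d["tool_from_camera"]
    Rc=Rt@M[:3,:3];c=Rt@M[:3,3]+s["eef_pos"]
    d["R"]=Rc.T;d["t"]=-Rc.T@c
    return s,d
E
python3 - <<'E'
from h import *
import pickle
s,d=wcam();print(s["eef_pos"],s["tcp_rot"],s["moment"],s["t"]);cv2.imwrite("pics/w1.png",d["frame"][:,:,::-1]);pickle.dump(d,open("w1.pkl","wb"))
E
```

```text
[499.09337078  -1.33532125 215.69591748] [3.13760694 0.00746377 2.9778107 ] [ 0.0461311   0.05889633 -0.02904138] 1.85
```

View pics/w1.png

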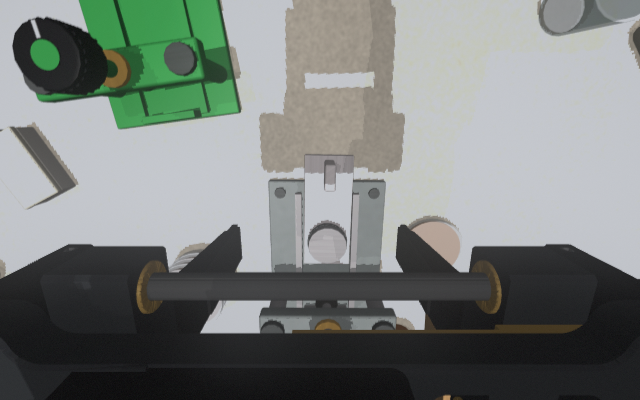

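The wrist view shows the tray's fin at about (330,175), the holder at (327,243) and the press's outer corners at (270,181) and (385,181). I'll enlarge it to measure.

```bash
python3 - <<'E'
import cv2
a=cv2.imread("pics/w1.png")[145:275,255:400]
cv2.imwrite("pics/w1c.png",cv2.resize(a,None,fx=4.5,fy=4.5,interpolation=cv2.INTER_CUBIC))
E
```

```text
(no output)
```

View pics/w1c.png

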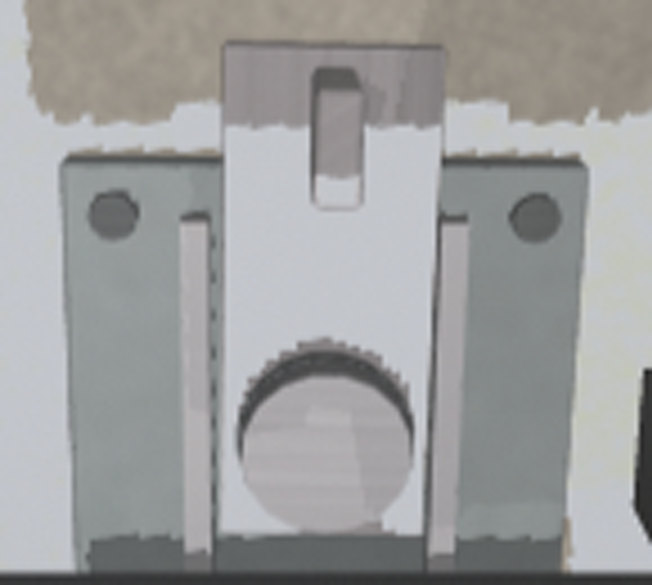

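```bash
python3 - <<'E'
from h import *
import pickle
W=pickle.load(open("w1.pkl","rb"));S=env.read_camera("side")
c=lambda x,y:(x/4.5+255-.4,y/4.5+145-.4); s=lambda x,y:(x/5+270-.4,y/5+165-.4)
print("fin top z62",onz(W,c(339.5,148),62),onz(W,c(339.5,90),62),onz(W,c(339.5,207),62))
print("fin tri",tri(W,c(316,88),S,s(103,231)),tri(W,c(339,148),S,s(131,236)))
print("holder",onz(W,c(328,453),42))
print("base corners",onz(W,c(64,162),12),onz(W,c(588,165),12))
print("tray outer",onz(W,c(223,45),22),onz(W,c(444,47),22))
E
```

```text
fin top z62 [493.4  13.6  62. ] [479.4  15.8  62. ] [508.1  11.3  62. ]
fin tri (array([477.8,  10.4,  69.1]), np.float64(2.2)) (array([493.6,  13.5,  62.2]), np.float64(0.4))
holder [582.   -2.5  42. ]
base corners [495.4 -63.2  12. ] [520.5  82.6  12. ]
tray outer [469.  -12.6  22. ] [479.3  45.9  22. ]
```

Emit:
arm_command --deltas '[[[0,-0.05,0.14,-0.1,0],[0,0,0,-0.35,0],[0,0,0,-0.35,0],[0,0,0,-0.3,0],[0,0,0,0,0]]]'

```text
t: 2.37
eef_pos: [489.0, 22.0, 104.8]
tcp_rot: [3.136, 0.011, 2.982]
ft_force: [-0.7, 0.1, 0.1]
opening: 1.004
```

Emit:
arm_command --deltas '[[[0,0.04,-0.09,0,0],[0,0,0,0,0],[0,0,0,0,0]]]'

```text
t: 2.62
eef_pos: [493.0, 14.6, 107.1]
tcp_rot: [3.136, 0.01, 2.986]
ft_force: [0.4, -0.0, 0.4]
opening: 0.997
```

Emit:
arm_command --deltas '[[[0,0.0,-0.02,-0.3,0],[0,0,0,-0.3,0],[0,0,0,-0.12,0],[0,0,0,0,0],[0,0,0,0,0]]]'

```text
t: 3.03
eef_pos: [498.3, 12.2, 41.7]
tcp_rot: [3.135, 0.027, 2.986]
ft_force: [-0.4, -0.9, 1.0]
opening: 1.0
```

Emit:
arm_command --deltas '[[[0,-0.04,0.0,-0.1,0],[0,0,0,0,0],[0,0,0,0,0]]]'

```text
t: 3.28
eef_pos: [496.7, 12.0, 36.1]
tcp_rot: [3.134, 0.033, 2.986]
ft_force: [0.3, 0.9, -0.4]
opening: 1.002
```

```bash
python3 - <<'E'
from h import *
s,d=wcam();print(s["eef_pos"],s["tcp_rot"],s["qvel"],s["joints"]);cv2.imwrite("pics/w2.png",d["frame"][:,:,::-1])
E
```

```text
[496.74537245  12.02885863  36.13367356] [3.1343935  0.033395   2.98575581] [-8.20595241e-05 -1.64805914e-02  1.61457691e-03  1.49068621e-03
  9.18193018e-03 -5.05229700e-04] [-0.11196853  0.57873532  2.05509041  0.01254635  0.47412046 -1.53811432]
```

View pics/w2.png

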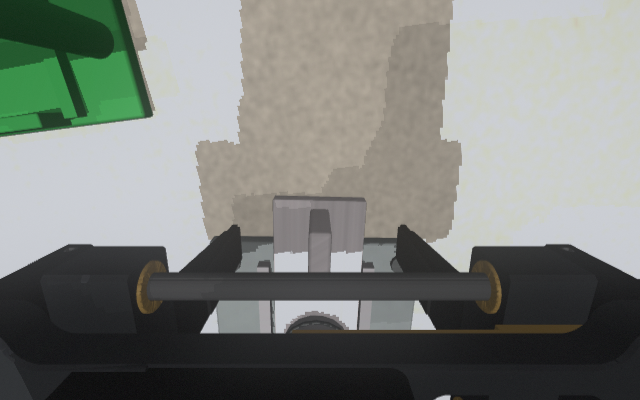

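Emit:
arm_command --deltas '[[[0,-0.03,0.0,-0.06,0],[0.5,0,0,0,0],[1,0,0,0,0],[1,0,0,0,0],[1,0,0,0,0],[1,0,0,0,0],[1,0,0,0,0],[1,0,0,0,0]]]'

```text
t: 4.0
eef_pos: [495.0, 12.0, 32.5]
tcp_rot: [3.134, 0.038, 2.986]
ft_force: [-0.0, 0.6, -0.6]
opening: 0.564
```

Emit:
arm_command --deltas '[[[1,0,0,0,0],[1,0,0,0,0],[1,0,0,0,0],[1,0,0,0,0],[1,0,0,0,0],[1,0,0,0,0],[1,0,0,0,0],[1,0,0,0,0]]]'

```text
t: 4.67
eef_pos: [494.9, 11.8, 32.5]
tcp_rot: [3.134, 0.037, 2.986]
ft_force: [0.6, -0.7, -0.3]
opening: 0.127
```

Emit:
arm_command --deltas '[[[1,0.1,-0.016,0,0],[1,0.1,-0.016,0,0],[1,0.1,-0.016,0,0],[1,0.1,-0.016,0,0],[1,0,0,0,0]]]'

```text
t: 5.08
eef_pos: [530.2, 6.0, 32.6]
tcp_rot: [3.135, 0.024, 2.985]
ft_force: [3.7, -4.0, -1.2]
opening: 0.126
```

Emit:
arm_command --deltas '[[[1,0.1,-0.018,0,0],[1,0.1,-0.016,0,0],[1,0.06,-0.01,0,0],[1,0,0,0,0]]]'

```text
t: 5.42
eef_pos: [552.5, 2.1, 32.5]
tcp_rot: [3.135, 0.016, 2.984]
ft_force: [2.0, -3.1, -0.5]
opening: 0.125
```

Moved about 58 mm; I'll approach the stop in small steps.

Emit:
arm_command --deltas '[[[1,0.04,-0.007,0,0],[1,0.04,-0.007,0,0],[1,0,0,0,0]]]'

```text
t: 5.67
eef_pos: [558.4, 1.0, 32.5]
tcp_rot: [3.135, 0.011, 2.984]
ft_force: [2.7, -2.7, -0.9]
opening: 0.125
```

Emit:
arm_command --deltas '[[[1,0.03,-0.005,0,0],[1,0.03,-0.005,0,0]]]'

```text
t: 5.83
eef_pos: [562.3, 0.4, 32.4]
tcp_rot: [3.135, 0.007, 2.984]
ft_force: [-8.0, 1.3, 7.6]
opening: 0.125
```

Emit:
arm_command --deltas '[[[1,0.03,-0.005,0,0],[1,0.03,-0.005,0,0]]]'

```text
t: 6.0
eef_pos: [564.4, 0.2, 32.2]
tcp_rot: [3.135, -0.001, 2.984]
ft_force: [-17.7, 2.4, 12.9]
opening: 0.126
```

Emit:
arm_command --deltas '[[[1,0.02,-0.003,0,0],[1,0.02,-0.003,0,0]]]'

```text
t: 6.17
eef_pos: [564.5, 0.2, 32.1]
tcp_rot: [3.136, -0.01, 2.985]
ft_force: [-10.6, -0.1, 8.8]
opening: 0.124
```

Emit:
arm_command --deltas '[[[1,0.02,-0.003,0,0],[1,0.02,-0.003,0,0]]]'

```text
t: 6.33
eef_pos: [564.5, 0.2, 32.1]
tcp_rot: [3.136, -0.019, 2.985]
ft_force: [-10.4, 0.1, 9.4]
opening: 0.128
```

```bash
python3 - <<'E'
from h import *
s,d=wcam();print(s["eef_pos"],s["ft_force"]);cv2.imwrite("pics/w3.png",d["frame"][:,:,::-1])
a=env.read_camera("side")["frame"][165:265,270:420,::-1];cv2.imwrite("pics/s3.png",cv2.resize(a,None,fx=5,fy=5,interpolation=cv2.INTER_CUBIC))
E
```

```text
[5.64541930e+02 1.88765382e-01 3.20882058e+01] [-10.41395588   0.08992575   9.36621497]
```

View pics/s3.png

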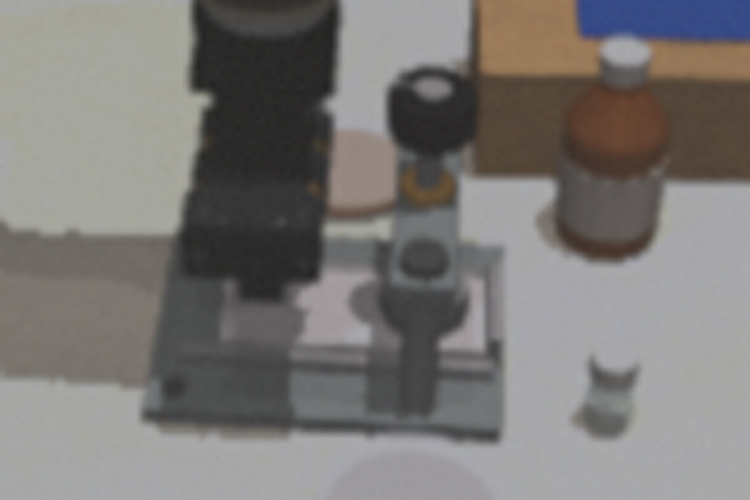

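View pics/w3.png

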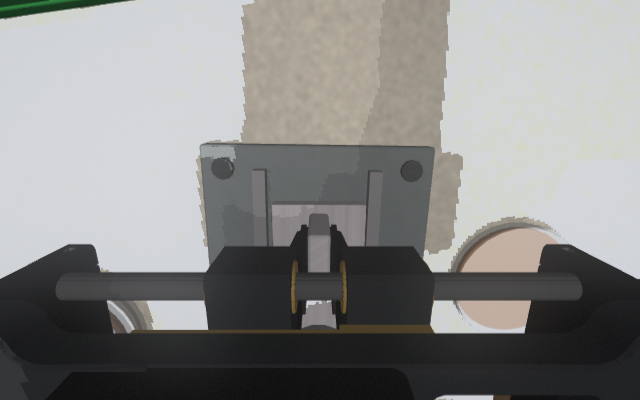

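Travel stopped dead at x=564.5 under about 10–18 N, after 70 mm as predicted, so the tray is home. Releasing and rising.

Emit:
arm_command --deltas '[[[0.5,0,0,0,0],[0.5,0,0,0,0],[0.5,0,0,0,0],[0.5,0,0,0,0],[0.5,0,0,0,0],[0.5,0,0,0,0]]]'

```text
t: 6.93
eef_pos: [564.5, 0.5, 31.6]
tcp_rot: [3.136, -0.019, 2.986]
ft_force: [-0.2, -0.6, 0.3]
opening: 0.476
```

Emit:
arm_command --deltas '[[[0.5,0,0,0.2,0],[0.3,-0.05,0,0.35,0],[0,0,0,0.35,0],[0,0,0,0.35,0],[0,0,0,0.35,0],[0,0,0,0.35,0],[0,0,0,0,0]]]'

```text
t: 7.52
eef_pos: [556.9, 0.8, 233.0]
tcp_rot: [3.136, -0.024, 2.986]
ft_force: [0.5, -0.3, 0.7]
opening: 0.865
```

Emit:
arm_command --deltas '[[[0,0.1,-0.02,0.25,0],[0,0.3,-0.05,0.1,0],[0,0.3,-0.04,0,0],[0,0.25,-0.04,0,0],[0,0,0,0,0],[0,0,0,0,0]]]'

```text
t: 8.02
eef_pos: [655.1, -14.6, 272.1]
tcp_rot: [3.136, -0.018, 2.986]
ft_force: [-0.8, 0.2, -0.0]
opening: 1.001
```

```bash
python3 - <<'E'
from h import *
import pickle
s,d=wcam();print(s["eef_pos"],s["tcp_rot"],s["qvel"],s["moment"],s["joints"]);cv2.imwrite("pics/w4.png",d["frame"][:,:,::-1]);pickle.dump(d,open("w4.pkl","wb"))
E
```

```text
[655.08489213 -14.60133838 272.11331654] [ 3.13582469 -0.0180002   2.98609193] [-3.68787677e-03  3.98031781e-02 -3.66180275e-02 -1.29299586e-05
 -4.04331866e-03 -1.12555271e-03] [ 0.05454045 -0.00677062  0.03894953] [-0.12565713  0.49622978  1.39083287  0.00659396  1.27235622 -1.54289581]
```

View pics/w4.png

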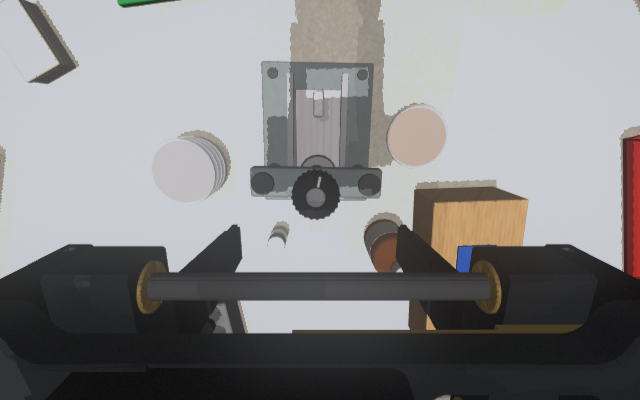

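The knob lies at about (316,195), its cap disc at (316,197). The amber bottle (384,243) and the vial stand behind the press. I'll measure the knob and the clearances.

```bash
python3 - <<'E'
from h import *
import pickle
W=pickle.load(open("w4.pkl","rb"));S=env.read_camera("side");T=env.read_camera("top")
cv2.imwrite("pics/w4c.png",cv2.resize(W["frame"][140:240,240:400,::-1],None,fx=5,fy=5,interpolation=cv2.INTER_CUBIC))
a=S["frame"][170:200,340:375,::-1];b=T["frame"][150:185,300:335,::-1]
cv2.imwrite("pics/k.png",np.hstack([cv2.resize(a,(400,400),interpolation=cv2.INTER_CUBIC),cv2.resize(b,(400,400),interpolation=cv2.INTER_CUBIC)]))
bt=(286,129);bs=(394.5,176)
print("bottle cap",tri(S,bs,T,bt),"bottle base side",onz(S,(391,212),0))
print("bottle body top-view",onz(T,(287,138),80))
print("box corners",tri(S,(364,183),T,(229,160)),tri(S,(446,175),T,(274,83)),onz(T,(269,162),110), onz(T,(229,162),100))
E
```

```text
bottle cap (array([771.2,  65. , 127.4]), np.float64(3.6)) bottle base side [770.8  62.4   0. ]
bottle body top-view [762.2  65.3  80. ]
box corners (array([730.3, 255.5, -30.7]), np.float64(13.8)) (array([928.5,  95.5,  98.8]), np.float64(1.6)) [683.3 118.4 110. ] [692.7 233.9 100. ]
```

View pics/w4c.png

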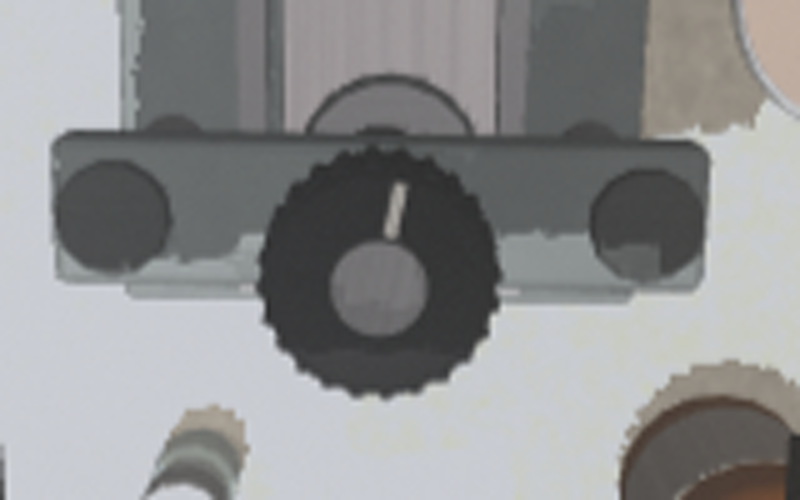

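View pics/k.png

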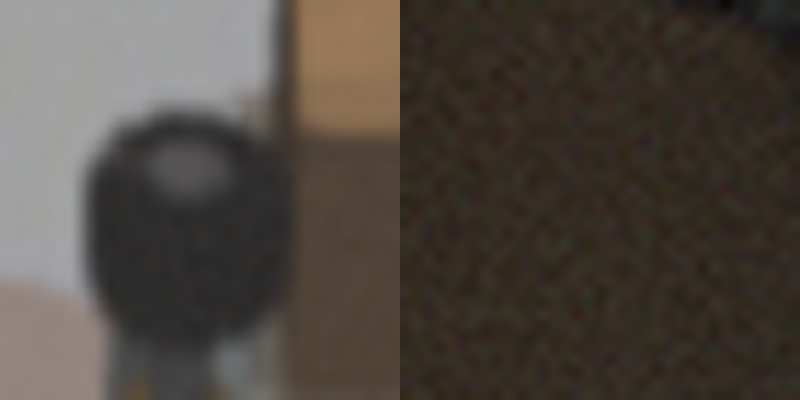

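```bash
python3 - <<'E'
from h import *
import pickle
W=pickle.load(open("w4.pkl","rb"));S=env.read_camera("side");T=env.read_camera("top")
w=(315.4,197.2);s=(355.95,182.1);t=(317.2,163.7)
print(tri(S,s,T,t),tri(S,s,W,w),tri(T,t,W,w))
for z in (173,175): print(z,onz(W,w,z),onz(T,t,z),onz(S,s,z))
E
```

```text
(array([650.8, -17.2, 174.3]), np.float64(3.5)) (array([650.4, -15.8, 173.1]), np.float64(2.2)) (array([650.1, -16.2, 181. ]), np.float64(1.9))
173 [651.5 -15.8 173. ] [653.  -17.1 173. ] [649.3 -16.1 173. ]
175 [651.  -15.8 175. ] [652.4 -17.1 175. ] [648.8 -18.8 175. ]
```

Emit:
arm_command --deltas '[[[0,-0.04,0,-0.2,0],[0,0,0,-0.3,0],[0,0,0,-0.2,0],[0,0,0,0,0],[0,0,0,0,0]]]'

```text
t: 8.68
eef_pos: [647.8, -13.7, 204.1]
tcp_rot: [3.136, -0.013, 2.987]
ft_force: [0.6, 0.3, 0.1]
opening: 0.999
```

Emit:
arm_command --deltas '[[[0,0.03,-0.02,-0.25,0],[0,0,0,-0.25,0],[0,0,0,0,0],[0,0,0,0,0]]]'

```text
t: 9.02
eef_pos: [652.5, -15.7, 159.6]
tcp_rot: [3.135, -0.005, 2.987]
ft_force: [-0.7, 0.1, 1.0]
opening: 1.001
```

Emit:
arm_command --deltas '[[[0,-0.02,0,-0.2,0],[0,0,0,0,0],[0,0,0,0,0]]]'

```text
t: 9.27
eef_pos: [652.6, -15.8, 145.7]
tcp_rot: [3.135, 0.002, 2.987]
ft_force: [0.2, 0.7, 0.6]
opening: 0.995
```

```bash
python3 - <<'E'
from h import *
s,d=wcam();print(s["eef_pos"],s["tcp_rot"],s["moment"]);cv2.imwrite("pics/w5.png",d["frame"][:,:,::-1])
E
```

```text
[652.55579524 -15.82121483 145.71933186] [3.13523977e+00 1.50985081e-03 2.98740698e+00] [ 0.01532543 -0.06898898 -0.00642486]
```

View pics/w5.png

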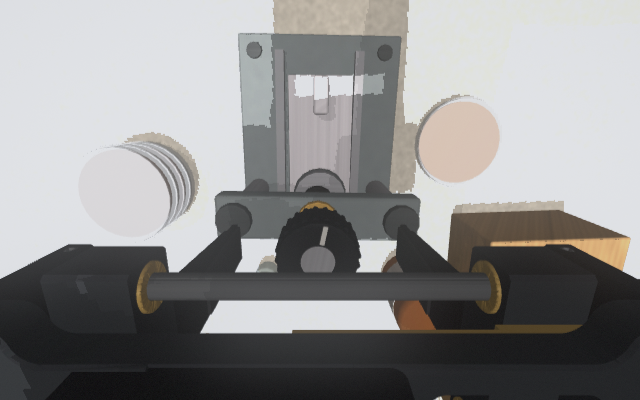

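```bash
python3 - <<'E'
from h import *
s,d=wcam();print(onz(d,(318,259.5),173),s["moment"])
import pickle
print(tri(d,(318,259.5),pickle.load(open("w4.pkl","rb")),(315.4,197.2)))
E
```

```text
[650.3 -15.4 173. ] [0.0208365  0.01951413 0.01201657]
(array([652.8, -15.9, 167.9]), np.float64(0.3))
```

Emit:
arm_command --deltas '[[[0.2,-0.01,0,-0.05,0],[0.4,0,0,0,0],[0.45,0,0,0,0],[0.45,0,0,0,0],[0.45,0,0,0,0]]]'

```text
t: 9.78
eef_pos: [652.4, -15.9, 143.7]
tcp_rot: [3.135, 0.006, 2.988]
ft_force: [0.7, -0.3, -0.1]
opening: 0.707
```

Emit:
arm_command --deltas '[[[0.5,-0.01,0,-0.03,0],[1,0,0,0,0],[1,0,0,0,0],[1,0,0,0,0],[1,0,0,0,0],[1,0,0,0,0]]]'

```text
t: 10.28
eef_pos: [651.3, -16.2, 140.4]
tcp_rot: [3.135, 0.005, 2.987]
ft_force: [-1.1, -0.4, 0.4]
opening: 0.457
```

Emit:
arm_command --deltas '[[[1,0,0,0,0],[1,0,0,0,0],[1,0,0,0,0]]]'

```text
t: 10.53
eef_pos: [651.3, -16.2, 140.5]
tcp_rot: [3.135, 0.005, 2.987]
ft_force: [-0.6, -1.8, 1.1]
opening: 0.461
```

```bash
python3 - <<'E'
from h import *
s=env.state();print(s)
E
```

```text
{'t': 10.5333, 'joints': array([-0.1286442 ,  0.60150339,  1.57101957,  0.00731023,  0.96364378,
       -1.54949858]), 'qvel': array([-0.00133741,  0.00031038,  0.00127636, -0.00167766, -0.00028414,
       -0.0012494 ]), 'tau': array([ 2.77015138e-01, -6.58662701e+01, -2.35554528e+01,  6.27141679e-02,
        1.92999258e-02,  6.05101857e-03]), 'eef_pos': array([651.26216477, -16.15147819, 140.46789015]), 'tcp_rot': array([3.13545241, 0.00528378, 2.98748004]), 'ft_force': array([-0.58967408, -1.76101328,  1.07299093]), 'moment': array([-0.08804722,  0.04367092,  0.01099795]), 'opening': 0.4606500218281878}
```

Emit:
arm_command --deltas '[[[1,0,0,-0.005,-0.13],[1,0,0,-0.005,-0.13]]]'

```text
t: 10.7
eef_pos: [651.3, -16.2, 139.5]
tcp_rot: [3.136, 0.005, 2.781]
ft_force: [-0.1, -1.0, 0.5]
opening: 0.462
```

```bash
cat > st.py <<'E'
from h import *
s=env.state();print(s["t"],"z",s["eef_pos"].round(2),"yaw",s["tcp_rot"].round(3),"f",s["ft_force"].round(2),"m",s["moment"].round(3),"q6",s["joints"][5].round(3),"op",round(s["opening"],3))
print("dyaw",round((2.987-s["tcp_rot"][2])%6.2832,3),"dz",140.47-s["eef_pos"][2])
E
python3 st.py
```

```text
10.7 z [651.28 -16.18 139.51] yaw [3.136 0.005 2.781] f [-0.13 -1.03  0.49] m [-0.148  0.061  0.137] q6 -1.341 op 0.462
dyaw 0.206 dz 0.9606259115312525
```

Emit:
arm_command --deltas '[[[1,0,0,-0.005,-0.13],[1,0,0,-0.005,-0.13],[1,0,0,-0.005,-0.13]]]'

```text
t: 10.95
eef_pos: [651.3, -16.3, 137.9]
tcp_rot: [3.136, 0.006, 2.46]
ft_force: [0.8, -1.0, 0.7]
opening: 0.455
```

```bash
python3 st.py
```

```text
10.95 z [651.27 -16.3  137.93] yaw [3.136 0.006 2.46 ] f [ 0.77 -1.01  0.67] m [-0.149  0.065  0.193] q6 -1.018 op 0.455
dyaw 0.527 dz 2.5394517932049894
```

Emit:
arm_command --deltas '[[[1,0,0,-0.005,-0.13],[1,0,0,-0.005,-0.13],[1,0,0,-0.005,-0.13]]]'

```text
t: 11.2
eef_pos: [651.3, -16.4, 136.4]
tcp_rot: [3.136, 0.006, 2.139]
ft_force: [0.3, -0.4, 0.6]
opening: 0.46
```

```bash
python3 st.py; python3 - <<'E'
from h import *
s,d=wcam();cv2.imwrite("pics/w6.png",d["frame"][:,:,::-1])
E
python3 st.py
```

```text
11.2 z [651.26 -16.42 136.42] yaw [3.136 0.006 2.139] f [ 0.27 -0.44  0.63] m [-0.163  0.08   0.254] q6 -0.694 op 0.46
dyaw 0.848 dz 4.048121965367642
11.25 z [651.25 -16.37 136.33] yaw [3.136 0.006 2.132] f [-0.52 -1.23  0.3 ] m [-0.217 -0.009  0.122] q6 -0.686 op 0.462
dyaw 0.855 dz 4.143929267378184
```

View pics/w6.png

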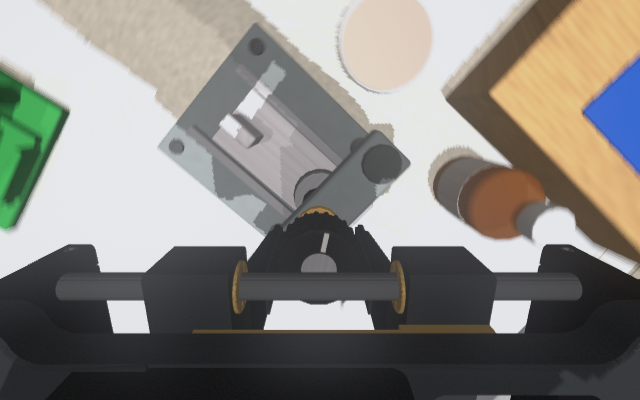

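```bash
cat > st.py <<'E'
from h import *
s=env.state();dy=(2.987-s["tcp_rot"][2])%6.2832;dz=140.47-s["eef_pos"][2]
print(s["t"],"xyz",s["eef_pos"].round(2),"f",s["ft_force"].round(2),"m",s["moment"].round(3),"tau6",s["tau"][5].round(4),"q6",s["joints"][5].round(3),"w6",s["qvel"][5].round(3),"op",round(s["opening"],3))
print("dyaw",round(dy,3),"dz",dz.round(2),"err",(dz-4.8*dy).round(2))
open("log.csv","a").write("%.3f,%.4f,%.3f,%.4f,%.4f\n"%(s["t"],dy,dz,s["moment"][2],s["tau"][5]))
E
python3 st.py
```

```text
11.25 xyz [651.25 -16.37 136.33] f [-0.52 -1.23  0.3 ] m [-0.217 -0.009  0.122] tau6 -1.3442 q6 -0.686 w6 -0.257 op 0.462
dyaw 0.855 dz 4.14 err 0.04
```

Emit:
arm_command --deltas '[[[1,0,0,-0.005,-0.13],[1,0,0,-0.005,-0.13],[1,0,0,-0.005,-0.13]]]'

```text
t: 11.5
eef_pos: [651.2, -16.5, 134.9]
tcp_rot: [3.137, 0.006, 1.824]
ft_force: [-0.5, -0.6, 0.3]
opening: 0.459
```

```bash
python3 st.py
```

```text
11.5 xyz [651.23 -16.5  134.93] f [-0.54 -0.57  0.3 ] m [-0.149  0.12   0.197] tau6 -1.9517 q6 -0.375 w6 1.26 op 0.459
dyaw 1.163 dz 5.54 err -0.04
```

Emit:
arm_command --deltas '[[[1,0,0,-0.005,-0.13],[1,0,0,-0.005,-0.13]]]'

```text
t: 11.67
eef_pos: [651.2, -16.6, 133.9]
tcp_rot: [3.137, 0.007, 1.616]
ft_force: [-0.1, -0.8, 0.4]
opening: 0.457
```

```bash
python3 st.py
```

```text
11.6667 xyz [651.17 -16.56 133.92] f [-0.05 -0.83  0.36] m [-0.22   0.062  0.191] tau6 -1.8889 q6 -0.165 w6 1.251 op 0.457
dyaw 1.371 dz 6.55 err -0.03
```

Emit:
arm_command --deltas '[[[1,0,0,-0.005,-0.13],[1,0,0,-0.005,-0.13]]]'

```text
t: 11.83
eef_pos: [651.1, -16.6, 132.9]
tcp_rot: [3.137, 0.007, 1.408]
ft_force: [-0.8, -0.7, 0.7]
opening: 0.456
```

```bash
python3 st.py
```

```text
11.8333 xyz [651.09 -16.58 132.91] f [-0.77 -0.68  0.74] m [-0.181  0.086  0.165] tau6 -1.8822 q6 0.044 w6 1.249 op 0.456
dyaw 1.579 dz 7.56 err -0.02
```

Emit:
arm_command --deltas '[[[1,0,0,-0.005,-0.13]]]'

```text
t: 11.92
eef_pos: [651.1, -16.6, 132.4]
tcp_rot: [3.137, 0.007, 1.304]
ft_force: [-1.6, 0.3, 1.1]
opening: 0.456
```

```bash
python3 st.py
```

```text
11.9167 xyz [651.05 -16.56 132.4 ] f [-1.65  0.3   1.05] m [-0.176  0.147  0.186] tau6 -1.88 q6 0.149 w6 1.248 op 0.456
dyaw 1.683 dz 8.07 err -0.01
```

Emit:
arm_command --deltas '[[[1,0,0,-0.005,-0.13]]]'

```text
t: 12.0
eef_pos: [651.0, -16.6, 131.9]
tcp_rot: [3.137, 0.007, 1.2]
ft_force: [-1.0, -0.4, 0.8]
opening: 0.457
```

```bash
python3 st.py
```

```text
12.0 xyz [651.03 -16.6  131.92] f [-0.96 -0.35  0.84] m [-0.209  0.145  0.141] tau6 -1.8773 q6 0.254 w6 1.246 op 0.457
dyaw 1.787 dz 8.55 err -0.03
```

The torque of joint 6 is very steady (±0.005) at constant speed, so I'll use it as the fine contact sensor. I keep the same rate.

Emit:
arm_command --deltas '[[[1,0,0,-0.005,-0.13],[1,0,0,-0.005,-0.13]]]'

```text
t: 12.17
eef_pos: [651.0, -16.6, 130.9]
tcp_rot: [3.137, 0.008, 0.991]
ft_force: [-0.9, -0.4, 0.8]
opening: 0.454
```

```bash
python3 st.py
```

```text
12.1667 xyz [650.97 -16.59 130.94] f [-0.86 -0.44  0.83] m [-0.212  0.117  0.168] tau6 -1.8733 q6 0.463 w6 1.242 op 0.454
dyaw 1.996 dz 9.53 err -0.05
```

Emit:
arm_command --deltas '[[[1,0,0,-0.005,-0.13],[1,0,0,-0.005,-0.13]]]'

```text
t: 12.33
eef_pos: [650.9, -16.6, 129.9]
tcp_rot: [3.137, 0.008, 0.783]
ft_force: [-0.2, -0.9, 0.8]
opening: 0.461
```

```bash
python3 st.py
```

```text
12.3333 xyz [650.89 -16.57 129.92] f [-0.19 -0.91  0.77] m [-0.206  0.2    0.181] tau6 -1.8686 q6 0.671 w6 1.243 op 0.461
dyaw 2.204 dz 10.55 err -0.03
```

Emit:
arm_command --deltas '[[[1,0,0,-0.005,-0.13],[1,0,0,-0.005,-0.13]]]'

```text
t: 12.5
eef_pos: [650.8, -16.6, 128.9]
tcp_rot: [3.137, 0.008, 0.575]
ft_force: [-0.3, -0.5, 0.7]
opening: 0.458
```

```bash
python3 st.py
```

```text
12.5 xyz [650.82 -16.58 128.94] f [-0.26 -0.5   0.75] m [-0.223  0.208  0.156] tau6 -1.8637 q6 0.879 w6 1.238 op 0.458
dyaw 2.412 dz 11.53 err -0.04
```

Emit:
arm_command --deltas '[[[1,0,0,-0.005,-0.13]]]'

```text
t: 12.58
eef_pos: [650.8, -16.5, 128.4]
tcp_rot: [3.137, 0.008, 0.471]
ft_force: [-0.1, -0.0, -0.3]
opening: 0.459
```

```bash
python3 st.py
```

```text
12.5833 xyz [650.78 -16.53 128.43] f [-0.08 -0.01 -0.31] m [-0.211  0.16   0.148] tau6 -1.8606 q6 0.983 w6 1.236 op 0.459
dyaw 2.516 dz 12.04 err -0.04
```

Emit:
arm_command --deltas '[[[1,0,0,-0.005,-0.13]]]'

```text
t: 12.67
eef_pos: [650.7, -16.5, 127.9]
tcp_rot: [3.137, 0.009, 0.367]
ft_force: [-0.4, -0.6, 0.9]
opening: 0.458
```

```bash
python3 st.py
```

```text
12.6667 xyz [650.74 -16.54 127.91] f [-0.39 -0.59  0.87] m [-0.134  0.177  0.144] tau6 -1.8585 q6 1.086 w6 1.235 op 0.458
dyaw 2.62 dz 12.56 err -0.02
```

```bash
python3 - <<'E'
from h import *
s,d=wcam();cv2.imwrite("pics/w7.png",d["frame"][:,:,::-1])
E
python3 st.py
```

```text
12.7167 xyz [650.74 -16.56 127.86] f [-0.64 -0.57  0.43] m [-0.126  0.186  0.129] tau6 -1.2174 q6 1.094 w6 -0.239 op 0.454
dyaw 2.628 dz 12.61 err -0.0
```

View pics/w7.png

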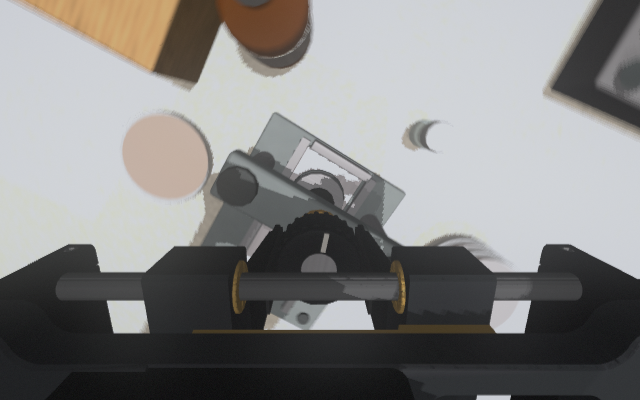

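The pointer still stands at (325,241) relative to the gripper, so there is no slip. Continuing.

Emit:
arm_command --deltas '[[[1,0,0,-0.005,-0.13],[1,0,0,-0.005,-0.13]]]'

```text
t: 12.88
eef_pos: [650.7, -16.5, 127.0]
tcp_rot: [3.137, 0.009, 0.16]
ft_force: [0.2, 0.6, 0.6]
opening: 0.456
```

```bash
python3 st.py
```

```text
12.8833 xyz [650.71 -16.51 126.97] f [0.24 0.57 0.63] m [-0.174  0.206  0.148] tau6 -1.7767 q6 1.292 w6 1.145 op 0.456
dyaw 2.827 dz 13.5 err -0.07
```

Emit:
arm_command --deltas '[[[1,0,0,-0.005,-0.13]]]'

```text
t: 12.97
eef_pos: [650.7, -16.5, 126.5]
tcp_rot: [3.137, 0.009, 0.058]
ft_force: [-1.6, 0.6, 0.3]
opening: 0.457
```

```bash
python3 st.py
```

```text
12.9667 xyz [650.68 -16.48 126.46] f [-1.56  0.65  0.27] m [-0.137  0.219  0.182] tau6 -1.871 q6 1.393 w6 1.212 op 0.457
dyaw 2.929 dz 14.01 err -0.05
```

Emit:
arm_command --deltas '[[[1,0,0,-0.005,-0.13]]]'

```text
t: 13.05
eef_pos: [650.7, -16.4, 126.0]
tcp_rot: [3.137, 0.009, -0.043]
ft_force: [-0.2, -1.2, 0.4]
opening: 0.456
```

```bash
python3 st.py
```

```text
13.05 xyz [650.67 -16.44 126.01] f [-0.23 -1.15  0.38] m [-0.121  0.233  0.173] tau6 -1.7806 q6 1.494 w6 1.201 op 0.456
dyaw 3.03 dz 14.46 err -0.08
```

Emit:
arm_command --deltas '[[[1,0,0,-0.005,-0.13]]]'

```text
t: 13.13
eef_pos: [650.7, -16.4, 125.5]
tcp_rot: [3.137, 0.009, -0.145]
ft_force: [-1.2, 0.4, 0.8]
opening: 0.46
```

```bash
python3 st.py
```

```text
13.1333 xyz [650.65 -16.38 125.52] f [-1.21  0.38  0.79] m [-0.095  0.225  0.244] tau6 -1.7462 q6 1.595 w6 1.203 op 0.46
dyaw 3.132 dz 14.95 err -0.08
```

Emit:
arm_command --deltas '[[[1,0,0,-0.0025,-0.065]]]'

```text
t: 13.22
eef_pos: [650.6, -16.4, 125.3]
tcp_rot: [3.137, 0.009, -0.197]
ft_force: [-0.4, -0.9, 0.7]
opening: 0.458
```

```bash
python3 st.py
```

```text
13.2167 xyz [650.64 -16.38 125.32] f [-0.45 -0.94  0.71] m [-0.114  0.272  0.29 ] tau6 0.1525 q6 1.646 w6 0.523 op 0.458
dyaw 3.184 dz 15.15 err -0.14
```

The moment climbs (0.15 → 0.29 N m), so there is contact near 2.9 rad. To measure the force better, I'll back off past the touch point and come on again slowly, sampling each row.

Emit:
arm_command --deltas '[[[1,0,0,0.002,0.065]]]'

```text
t: 13.3
eef_pos: [650.7, -16.4, 125.5]
tcp_rot: [3.137, 0.009, -0.145]
ft_force: [-1.5, -1.2, 1.2]
opening: 0.458
```

```bash
python3 st.py
```

```text
13.3 xyz [650.65 -16.38 125.49] f [-1.54 -1.22  1.21] m [-0.221  0.192 -0.113] tau6 2.726 q6 1.595 w6 -0.752 op 0.458
dyaw 3.132 dz 14.98 err -0.05
```

Emit:
arm_command --deltas '[[[1,0,0,0.0025,0.065]]]'

```text
t: 13.38
eef_pos: [650.7, -16.4, 125.8]
tcp_rot: [3.137, 0.009, -0.087]
ft_force: [-0.4, -0.9, 1.0]
opening: 0.456
```

```bash
python3 st.py
```

```text
13.3833 xyz [650.66 -16.39 125.77] f [-0.37 -0.88  0.98] m [-0.187  0.216 -0.155] tau6 1.2354 q6 1.538 w6 -0.631 op 0.456
dyaw 3.074 dz 14.7 err -0.06
```

Emit:
arm_command --deltas '[[[1,0,0,0.0025,0.065]]]'

```text
t: 13.47
eef_pos: [650.7, -16.4, 126.0]
tcp_rot: [3.137, 0.009, -0.029]
ft_force: [-0.1, 0.3, 0.1]
opening: 0.457
```

```bash
python3 st.py
```

```text
13.4667 xyz [650.68 -16.4  126.05] f [-0.1   0.28  0.08] m [-0.115  0.182 -0.139] tau6 1.0783 q6 1.48 w6 -0.689 op 0.457
dyaw 3.016 dz 14.42 err -0.06
```

Emit:
arm_command --deltas '[[[1,0,0,0.0025,0.065]]]'

```text
t: 13.55
eef_pos: [650.7, -16.4, 126.3]
tcp_rot: [3.137, 0.009, 0.029]
ft_force: [-0.3, -0.2, -0.8]
opening: 0.459
```

```bash
python3 st.py
```

```text
13.55 xyz [650.68 -16.44 126.31] f [-0.27 -0.24 -0.77] m [-0.223  0.164 -0.156] tau6 0.9676 q6 1.422 w6 -0.689 op 0.459
dyaw 2.958 dz 14.16 err -0.04
```

Emit:
arm_command --deltas '[[[1,0,0,0.0025,0.065]]]'

```text
t: 13.63
eef_pos: [650.7, -16.5, 126.6]
tcp_rot: [3.137, 0.009, 0.087]
ft_force: [0.5, -0.8, 0.8]
opening: 0.463
```

```bash
python3 st.py
```

```text
13.6333 xyz [650.71 -16.47 126.57] f [ 0.51 -0.8   0.75] m [-0.22   0.163 -0.221] tau6 0.9351 q6 1.364 w6 -0.692 op 0.463
dyaw 2.9 dz 13.9 err -0.02
```

Emit:
arm_command --deltas '[[[1,0,0,0.0025,0.065]]]'

```text
t: 13.72
eef_pos: [650.7, -16.5, 126.8]
tcp_rot: [3.137, 0.009, 0.146]
ft_force: [-1.1, -0.5, 0.3]
opening: 0.455
```

```bash
python3 st.py
```

```text
13.7167 xyz [650.69 -16.49 126.83] f [-1.14 -0.49  0.35] m [-0.204  0.161 -0.254] tau6 0.9293 q6 1.306 w6 -0.692 op 0.455
dyaw 2.841 dz 13.64 err -0.0
```

Emit:
arm_command --deltas '[[[1,0,0,0.0025,0.065]]]'

```text
t: 13.8
eef_pos: [650.7, -16.5, 127.1]
tcp_rot: [3.137, 0.009, 0.204]
ft_force: [-0.2, -0.5, -0.3]
opening: 0.46
```

```bash
python3 st.py
```

```text
13.8 xyz [650.72 -16.48 127.11] f [-0.22 -0.52 -0.32] m [-0.242  0.141 -0.227] tau6 0.9286 q6 1.248 w6 -0.691 op 0.46
dyaw 2.783 dz 13.36 err -0.0
```

Emit:
arm_command --deltas '[[[1,0,0,0.0025,0.065]]]'

```text
t: 13.88
eef_pos: [650.7, -16.5, 127.4]
tcp_rot: [3.137, 0.009, 0.262]
ft_force: [-0.8, -0.2, -0.6]
opening: 0.455
```

```bash
python3 st.py
```

```text
13.8833 xyz [650.74 -16.53 127.4 ] f [-0.81 -0.22 -0.65] m [-0.221  0.174 -0.24 ] tau6 0.9287 q6 1.19 w6 -0.694 op 0.455
dyaw 2.725 dz 13.07 err -0.01
```

Emit:
arm_command --deltas '[[[1,0,0,0.0025,0.065],[1,0,0,0.0025,0.065],[1,0,0,0.0025,0.065]]]'

```text
t: 14.13
eef_pos: [650.8, -16.5, 128.3]
tcp_rot: [3.138, 0.008, 0.437]
ft_force: [-0.2, -0.5, -0.0]
opening: 0.456
```

```bash
python3 st.py
```

```text
14.1333 xyz [650.8  -16.51 128.26] f [-0.21 -0.52 -0.05] m [-0.179  0.095 -0.214] tau6 0.9305 q6 1.015 w6 -0.693 op 0.456
dyaw 2.55 dz 12.21 err -0.03
```

Emit:
arm_command --deltas '[[[1,0,0,-0.0025,-0.065],[1,0,0,-0.0025,-0.065],[1,0,0,-0.0025,-0.065]]]'

```text
t: 14.38
eef_pos: [650.7, -16.5, 127.6]
tcp_rot: [3.138, 0.008, 0.3]
ft_force: [-0.5, 0.2, 1.3]
opening: 0.456
```

```bash
python3 st.py
```

```text
14.3833 xyz [650.75 -16.51 127.64] f [-0.52  0.23  1.33] m [-0.169  0.145  0.194] tau6 -0.8689 q6 1.152 w6 0.571 op 0.456
dyaw 2.687 dz 12.83 err -0.07
```

Emit:
arm_command --deltas '[[[1,0,0,-0.0025,-0.065]]]'

```text
t: 14.47
eef_pos: [650.7, -16.5, 127.4]
tcp_rot: [3.138, 0.008, 0.252]
ft_force: [-0.1, -0.3, -0.4]
opening: 0.46
```

```bash
python3 st.py
```

```text
14.4667 xyz [650.71 -16.47 127.4 ] f [-0.14 -0.27 -0.4 ] m [-0.17   0.202  0.183] tau6 -0.7828 q6 1.199 w6 0.567 op 0.46
dyaw 2.735 dz 13.07 err -0.06
```

Emit:
arm_command --deltas '[[[1,0,0,-0.0025,-0.065]]]'

```text
t: 14.55
eef_pos: [650.7, -16.5, 127.2]
tcp_rot: [3.138, 0.008, 0.204]
ft_force: [-0.0, -0.9, -0.2]
opening: 0.458
```

```bash
python3 st.py
```

```text
14.55 xyz [650.74 -16.51 127.2 ] f [-0.01 -0.86 -0.19] m [-0.23   0.136  0.185] tau6 -0.7695 q6 1.247 w6 0.57 op 0.458
dyaw 2.783 dz 13.27 err -0.09
```

Emit:
arm_command --deltas '[[[1,0,0,-0.0025,-0.065]]]'

```text
t: 14.63
eef_pos: [650.7, -16.5, 127.0]
tcp_rot: [3.138, 0.008, 0.156]
ft_force: [0.0, -0.4, -0.1]
opening: 0.457
```

```bash
python3 st.py
```

```text
14.6333 xyz [650.73 -16.46 126.96] f [ 0.03 -0.41 -0.06] m [-0.186  0.19   0.189] tau6 -0.7633 q6 1.295 w6 0.571 op 0.457
dyaw 2.831 dz 13.51 err -0.07
```

Emit:
arm_command --deltas '[[[1,0,0,-0.0025,-0.065]]]'

```text
t: 14.72
eef_pos: [650.7, -16.5, 126.7]
tcp_rot: [3.138, 0.009, 0.108]
ft_force: [-1.1, -0.5, 0.4]
opening: 0.459
```

```bash
python3 st.py
```

```text
14.7167 xyz [650.7  -16.47 126.71] f [-1.07 -0.55  0.42] m [-0.214  0.198  0.159] tau6 -0.7617 q6 1.343 w6 0.571 op 0.459
dyaw 2.879 dz 13.76 err -0.06
```

Emit:
arm_command --deltas '[[[1,0,0,-0.0025,-0.065]]]'

```text
t: 14.8
eef_pos: [650.7, -16.4, 126.5]
tcp_rot: [3.138, 0.009, 0.059]
ft_force: [-1.1, 0.5, 0.7]
opening: 0.459
```

```bash
python3 st.py
```

```text
14.8 xyz [650.67 -16.45 126.48] f [-1.14  0.49  0.71] m [-0.171  0.207  0.165] tau6 -0.7609 q6 1.391 w6 0.569 op 0.459
dyaw 2.928 dz 13.99 err -0.06
```

Emit:
arm_command --deltas '[[[1,0,0,-0.0025,-0.065]]]'

```text
t: 14.88
eef_pos: [650.7, -16.4, 126.3]
tcp_rot: [3.137, 0.009, 0.011]
ft_force: [-0.7, -0.6, 0.7]
opening: 0.461
```

```bash
python3 st.py
```

```text
14.8833 xyz [650.7  -16.43 126.27] f [-0.72 -0.6   0.7 ] m [-0.201  0.209  0.196] tau6 -0.7457 q6 1.439 w6 0.569 op 0.461
dyaw 2.976 dz 14.2 err -0.08
```

Emit:
arm_command --deltas '[[[1,0,0,-0.0025,-0.065]]]'

```text
t: 14.97
eef_pos: [650.7, -16.4, 126.0]
tcp_rot: [3.137, 0.009, -0.037]
ft_force: [-0.7, -0.4, 1.2]
opening: 0.454
```

```bash
python3 st.py
```

```text
14.9667 xyz [650.67 -16.45 126.03] f [-0.69 -0.42  1.21] m [-0.173  0.258  0.196] tau6 -0.7295 q6 1.487 w6 0.571 op 0.454
dyaw 3.024 dz 14.44 err -0.08
```

Emit:
arm_command --deltas '[[[1,0,0,-0.0025,-0.065]]]'

```text
t: 15.05
eef_pos: [650.7, -16.4, 125.8]
tcp_rot: [3.137, 0.009, -0.085]
ft_force: [-1.1, -0.3, 1.1]
opening: 0.46
```

```bash
python3 st.py
```

```text
15.05 xyz [650.66 -16.43 125.82] f [-1.11 -0.31  1.07] m [-0.171  0.196  0.206] tau6 -0.7136 q6 1.534 w6 0.568 op 0.46
dyaw 3.072 dz 14.65 err -0.1
```

Emit:
arm_command --deltas '[[[1,0,0,-0.0025,-0.065]]]'

```text
t: 15.13
eef_pos: [650.7, -16.4, 125.6]
tcp_rot: [3.137, 0.009, -0.133]
ft_force: [-0.4, 0.7, 0.5]
opening: 0.459
```

```bash
python3 st.py
```

```text
15.1333 xyz [650.67 -16.4  125.64] f [-0.37  0.74  0.52] m [-0.162  0.248  0.256] tau6 -0.6978 q6 1.582 w6 0.569 op 0.459
dyaw 3.12 dz 14.83 err -0.14
```

The knee is at 2.930 rad: joint 6 torque is flat until 2.928, then rises 0.333 N m/rad, against 0.35 expected. 25 N therefore needs about 3.277 rad; now at 3.12 (about 14 N).

Emit:
arm_command --deltas '[[[1,0,0,-0.003,-0.065]]]'

```text
t: 15.22
eef_pos: [650.7, -16.4, 125.4]
tcp_rot: [3.137, 0.009, -0.181]
ft_force: [0.7, -1.0, 1.3]
opening: 0.458
```

```bash
python3 st.py
```

```text
15.2167 xyz [650.67 -16.41 125.38] f [ 0.7  -1.    1.31] m [-0.128  0.269  0.247] tau6 -0.6835 q6 1.63 w6 0.569 op 0.458
dyaw 3.168 dz 15.09 err -0.11
```

Emit:
arm_command --deltas '[[[1,0,0,-0.003,-0.065]]]'

```text
t: 15.3
eef_pos: [650.7, -16.4, 125.1]
tcp_rot: [3.137, 0.009, -0.229]
ft_force: [-1.9, 0.1, 1.6]
opening: 0.457
```

```bash
python3 st.py
```

```text
15.3 xyz [650.66 -16.38 125.13] f [-1.86  0.07  1.6 ] m [-0.141  0.252  0.292] tau6 -0.6688 q6 1.677 w6 0.568 op 0.457
dyaw 3.216 dz 15.34 err -0.1
```

Emit:
arm_command --deltas '[[[1,0,0,-0.003,-0.065]]]'

```text
t: 15.38
eef_pos: [650.7, -16.3, 124.9]
tcp_rot: [3.137, 0.008, -0.277]
ft_force: [-0.6, 0.9, 0.9]
opening: 0.457
```

```bash
python3 st.py
```

```text
15.3833 xyz [650.67 -16.35 124.93] f [-0.56  0.87  0.87] m [-0.191  0.291  0.33 ] tau6 -0.6532 q6 1.725 w6 0.568 op 0.457
dyaw 3.264 dz 15.54 err -0.13
```

Emit:
arm_command --deltas '[[[1,0,0,0,-0.01]]]'

```text
t: 15.47
eef_pos: [650.6, -16.3, 125.0]
tcp_rot: [3.137, 0.008, -0.282]
ft_force: [0.1, 0.4, 0.4]
opening: 0.462
```

Emit:
arm_command --deltas '[[[1,0,0,0,0],[1,0,0,0,0]]]'

```text
t: 15.63
eef_pos: [650.6, -16.3, 125.0]
tcp_rot: [3.137, 0.008, -0.275]
ft_force: [-0.0, -0.9, 0.6]
opening: 0.457
```

```bash
python3 st.py
```

```text
15.6333 xyz [650.63 -16.35 124.99] f [-0.01 -0.91  0.58] m [-0.175  0.205  0.042] tau6 0.2257 q6 1.723 w6 -0.037 op 0.457
dyaw 3.262 dz 15.48 err -0.17
```

The spindle stands near 3.26–3.27 rad, which is about 24–25 N. Releasing and rising straight up.

Emit:
arm_command --deltas '[[[0.4,0,0,0,0],[0.2,0,0,0,0],[0.2,0,0,0,0],[0.2,0,0,0,0],[0.2,0,0,0,0]]]'

```text
t: 16.05
eef_pos: [650.8, -16.2, 124.9]
tcp_rot: [3.137, 0.008, -0.269]
ft_force: [-0.7, 0.3, 0.2]
opening: 0.753
```

Emit:
arm_command --deltas '[[[0.2,0,0,0.1,0],[0.2,0,0,0.2,0],[0.2,0,0,0.3,0],[0.2,0,0,0.3,0],[0.2,0,0,0.3,0],[0.2,0,0,0,0]]]'

```text
t: 16.55
eef_pos: [649.1, -15.9, 251.6]
tcp_rot: [3.137, 0.012, -0.268]
ft_force: [0.2, -0.8, 0.3]
opening: 0.802
```

```bash
python3 - <<'E'
from h import *
s,d=wcam();cv2.imwrite("pics/w8.png",d["frame"][:,:,::-1])
S=env.read_camera("side");cv2.imwrite("pics/s8.png",cv2.resize(S["frame"][165:265,270:420,::-1],None,fx=5,fy=5,interpolation=cv2.INTER_CUBIC))
import pickle;pickle.dump(d,open("w8.pkl","wb"))
E
```

```text
(no output)
```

View pics/w8.png

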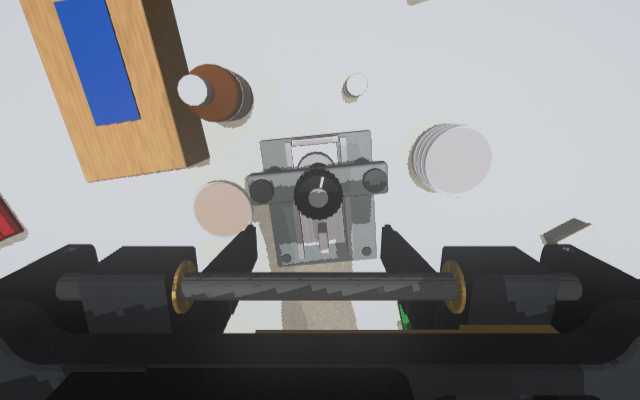

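View pics/s8.png

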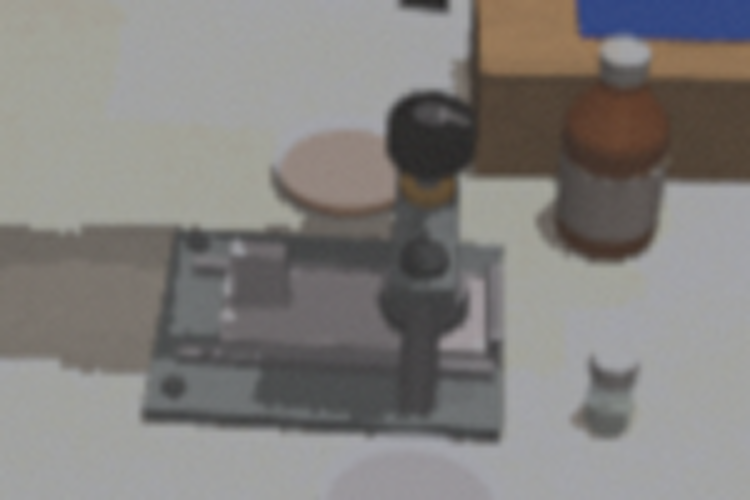

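```bash
python3 - <<'E'
from h import *
import pickle
d=pickle.load(open("w8.pkl","rb"))
cv2.imwrite("pics/w8c.png",cv2.resize(d["frame"][120:270,240:400,::-1],None,fx=4,fy=4,interpolation=cv2.INTER_CUBIC))
E
```

```text
(no output)
```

View pics/w8c.png

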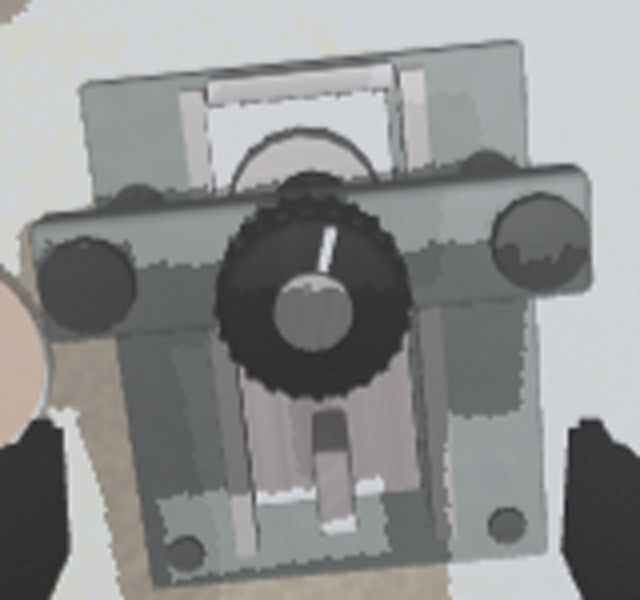

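```bash
python3 - <<'E'
from h import *
import pickle
A=pickle.load(open("w4.pkl","rb"));B=pickle.load(open("w8.pkl","rb"))
a=lambda x,y:(x/5+240-.4,y/5+140-.4);b=lambda x,y:(x/4+240-.4,y/4+120-.4)
def ang(d,p,q,z):
    v=onz(d,q,z)-onz(d,p,z);return np.arctan2(v[1],v[0])
a0=ang(A,a(388,235),a(402,184),173);b0=ang(B,b(324,270),b(332,228),157.3)
print(a0,b0,(a0-b0)%6.283)
print("cap now",onz(B,b(313,312),157.4))
S=env.read_camera("side")
print("cap tri",tri(B,b(313,312),S,(432/5+270-.4,113/5+165-.4)))
print("tray lead edge on stop z22 vs stop face:",[onz(B,b(*p),22) for p in((209,106),(390,93))])
print("fin top",onz(B,b(340,489),62))
E
```

```text
2.723368324010564 -0.45007378208243304 3.173442106092997
cap now [650.5 -15.7 157.4]
cap tri (array([650.2, -15.6, 156.5]), np.float64(0.1))
tray lead edge on stop z22 vs stop face: [array([690.2,   8.5,  22. ]), array([678.5, -49.9,  22. ])]
fin top [564.3  -1.3  62. ]
```

```bash
python3 - <<'E'
from h import *
import pickle
for n,box,z in(("w4",(308,330,172,192),173),("w8",(310,330,174,192),157.4)):
    d=pickle.load(open(n+".pkl","rb"));x0,x1,y0,y1=box
    g=cv2.cvtColor(d["frame"],cv2.COLOR_RGB2GRAY)[y0:y1,x0:x1]
    m=(g>110).astype(np.uint8);k,l,st,c=cv2.connectedComponentsWithStats(m)
    print(n,st[1:],c[1:]+[x0,y0])
    H=cv2.cvtColor(d["frame"],cv2.COLOR_RGB2GRAY)
    i=[j for j in range(1,k) if st[j,3]>5 and st[j,2]<7]
    for j in i:
        ys,xs=np.nonzero(l==j);w=g[ys,xs].astype(float)-50
        P=np.array([onz(d,(x+x0,y+y0),z)[:2] for x,y in zip(xs,ys)]);mu=np.average(P,0,w)
        u,s,vt=np.linalg.svd((P-mu)*np.sqrt(w)[:,None]);v=vt[0]
        print("line angle",np.arctan2(v[1],v[0]),"from axis",np.arctan2(*(mu-[650.6,-15.7])[::-1]),mu)
E
```

```text
w4 [[ 9  5  4 11 27]
 [ 1 17 13  3 29]] [[318.62962963 181.92592593]
 [315.27586207 190.24137931]]
line angle -0.3520692076027311 from axis 2.769366300647313 [637.61361686 -10.6297698 ]
w8 [[ 1  3 15 15 72]] [[319.52777778 186.26388889]]
```

```bash
python3 - <<'E'
from h import *
import pickle
d=pickle.load(open("w8.pkl","rb"));x0,x1,y0,y1=310,330,174,188
g=cv2.cvtColor(d["frame"],cv2.COLOR_RGB2GRAY)[y0:y1,x0:x1]
for th in(130,150):
    ys,xs=np.nonzero(g>th);print(th,len(xs),xs.min()+x0,xs.max()+x0,ys.min()+y0,ys.max()+y0)
    w=g[ys,xs].astype(float)-50
    P=np.array([onz(d,(x+x0,y+y0),157.4)[:2] for x,y in zip(xs,ys)]);mu=np.average(P,0,w)
    v=np.linalg.svd((P-mu)*np.sqrt(w)[:,None])[2][0]
    print(np.arctan2(v[1],v[0]),np.arctan2(*(mu-[650.6,-15.7])[::-1]))
E
```

```text
130 30 320 323 177 187
2.6909214296085153 -0.4797713168241281
150 29 320 323 177 187
2.681131785251075 -0.4779048792613143
```

```bash
python3 -c "
from cell import env
print(env.job_done())"
```

```text
the job is handed in; nothing more can be done
None
```

I slid the grey press's tray home and turned its knob down, leaving the holder clamped at an estimated 23–25 N. I handed the job in at about 16.6 s, with the gripper open and well clear of the knob; no verdict is reported.

- **Tray:** I gripped the fin and pushed about 70 mm until it stopped dead against the end stop at 10–18 N. The last pictures show the leading edge on the stop.
- **Clamping force:** There is no direct reading of it. In a slow second approach, the torque of joint 6 showed the foot touching at 2.93 rad, and I stopped at about 3.26 rad. The rubber's stiffness then gives about 24 N, and the torque rise about 22.5 N. The wrist moment sensor is noisier and would read up to about 30 N.
- **Backing off:** I first turned to about 3.18 rad (about 18 N), backed off past the touch point to measure it, then came on again.
- **Knob:** Its axial load stayed under 2 N. Its pointer turned 3.25–3.27 rad by mask, though a first reading by eye gave 3.17, and its cap went down about 16 mm. That fits no slipping and nothing having come loose on release.
- **Other things:** I touched none of the other items, and they look unmoved in the last wrist and side pictures, though I did not measure each one.

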